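# Hold a dosing pipette ready over the mixing cup

## Task

Take the red-headed pipette out of its slotted holder by sliding it out through the holder's open end, then lift it until its tip is higher than the bottles and carry it over them to the balance. Finish still holding it upright and motionless, its tip centred over the mouth of the white mixing cup and about a centimetre above the rim; the program ends while the gripper holds the pipette there. Nothing may touch the cup, and the bottles and other loose things on the bench must stay as they stand.

Things in the scene. Friction and masses are not known exactly. Their poses are not given: they have to be found in the camera images.
- pipette_head (a point): Grasp point of the pipette, on its axis 138 mm above its tip. Rigid, 30 g, 160 mm long, z up: amber glass tube 8 mm across (0 to 85 mm above the tip), black collar 26 mm across (85 to 99 mm), hard red cylindrical head 18 mm across (99 to 160 mm). At first it hangs upright by the collar in the holder, this point 168 mm above the bench, the head's upper 50 mm free above the holder.
- pipette_tip (a point): Lower tip of the pipette's glass tube, on its axis, 138 mm below pipette_head; at first 30 mm above the bench. z axis: up along the pipette.
- holder: Fixed aluminium stand with a blue-topped slotted arm 56 mm wide, its top 140 mm above the bench, nothing higher. Origin: on the bench at the middle of its base (130 x 110 mm), z up. The slot runs along x at y = 0, closed by a post at x = +45 mm, open at x = -45 mm. Pipette's axis at first between x = -15 and +25 mm, held only by friction. Holder and balance may swap sides of the bench.
- slot_end (a point): Middle of the slot's open end (holder x = -45 mm), 115 mm above the bench, on the level of the two ledges (16 mm apart) that carry the collar; axes as the holder's. Side walls 32 mm apart; two blue lips, 24 mm apart and 19 to 25 mm above the ledges, let the head through but not the collar (5 mm of play upward). The pipette comes free when its axis is more than 13 mm beyond this end.
- balance: Fixed white laboratory balance, 200 (x) x 160 (y) x 46 mm, with a round steel pan 120 mm across, its top 55 mm above the bench, centred at x = +25 mm; origin on the bench under the middle of the housing, z up.
- cup_mouth (a point): Centre of the mouth of the open white porcelain mixing cup, level with its rim. The cup is loose, 54 mm across outside, 48 mm inside, 70 mm high, and stands on the balance's pan, its rim 125 mm above the bench. z axis: up.
- bottle_a: Capped amber bottle, 60 mm across, 140 mm high, loose, one of three in the row between holder and balance; origin at the centre of its underside.
- bottle_b: Capped amber bottle, 56 mm across, 130 mm high, loose, in the same row; origin at the centre of its underside.
- bottle_c: Capped clear bottle with a green label, 60 mm across, 135 mm high, loose, in the same row; origin at the centre of its underside.
- takeaway: Brown takeaway cup with a white lid, 84 mm across, 115 mm high, loose, at the left of the bench; origin at the centre of its underside.
- salve: Low amber jar with a dark lid, 64 mm across, 50 mm high, loose, beyond the row of bottles; origin at the centre of its underside.
- vial: Small white vial with a red cap, 28 mm across, 60 mm high, loose, at the right of the bench; origin at the centre of its underside.
Not all that is in view belongs to the job. What is shaped like the bottle_a but blue is not meant. Leave any yellow look-alike of the bottle_b alone.

How it is judged (in metres and radians):
On the way, in this order (a step that is already met when the one before it is completed fails the run):
1. the pipette has been slid out through the open end of the holder's slot, its tip still lower than 100 mm (x of pipette_tip in the frame of holder below -0.058 m and height (world z) of pipette_tip between 0.01 and 0.1 m).
2. its tip has been lifted higher than the tallest bottle (140 mm) (height (world z) of pipette_tip above 0.14 m).
At the end, for the whole second after the job is handed in: The gripper alone still holds the pipette, still and within 0.15 rad of upright, its tip 3 to 20 mm above the level of the cup's rim and within 10 mm of the mouth's axis; the cup is within 10 mm and every bystander within 20 mm of where it stood, upright (z of pipette_tip in the frame of cup_mouth between 0.003 and 0.02 m and horizontal distance between pipette_tip and cup_mouth below 0.01 m and angle between each of pipette_tip, bottle_a, bottle_b, bottle_c, takeaway, salve, vial's own z axis and vertical below 0.15 rad and contact force between pipette and the fingers above 1 N and distance of pipette_tip from where it was at the start of the episode above 0.1 m and contact force between pipette and cup below 0.1 N and linear speed of pipette below 0.02 m/s and distance of cup_mouth from where it was at the start of the episode below 0.01 m and angle between cup_mouth's own z axis and vertical below 0.1 rad and distance of each of bottle_a, bottle_b, bottle_c, takeaway, salve, vial from where it was at the start of the episode below 0.02 m); the arm keeps its last pose, push and grip.
It fails at once if the pipette or the robot touches the mixing cup (contact force between cup and pipette above 0.3 N or contact force between cup and the fingers above 0.3 N or contact force between cup and the arm above 0.3 N).
It fails at once if a bottle or other loose bystander is knocked over or shifted by more than 20 mm (distance of any of bottle_a, bottle_b, bottle_c, takeaway, salve, vial from where it was at the start of the episode above 0.02 m or angle between any of bottle_a, bottle_b, bottle_c, takeaway, salve, vial's own z axis and vertical above 0.3 rad).
It also fails if it takes over 54 s, if anything falls off the work surface, if the arm or the gripper's body presses on something with over 40 N, if the wrist force passes 120 N, or if a joint passes its speed limit or range.

## Robot

A 6-joint arm with a two-finger parallel gripper is mounted at the origin on the work surface. World frame = base frame: x ahead of the robot, y to its left, z up, the work surface at z = 0. Lengths are in mm, angles in degrees, forces in N, time in s.
With the tool pointing down it reaches from about 350 to 950 mm from the base axis. Payload 17.4 kg.
Tool frame: the origin (TCP) lies midway between the tips of the shut fingers; the grasp point (between the pads) lies 19 mm behind it; z points along the fingers, y is the line along which they close (so a half turn about z gives the same grasp; the last joint's range is limited). The gripper opens to 93 mm and grips with 3 to 60 N. Pads are 15 mm wide; open, the fingers measure 128 mm over their backs; the gripper's body (75 mm by 188 mm) begins 65 mm behind the grasp point.
Start: joints at [63.094, 6.646, 82.598, -0, 90.757, -2.166], TCP at [282.5, 613.046, 190.246] pointing down, gripper open.
Joint ranges: [-162.19, 162.19], [-47.58, 125.68], [4.15, 143.07], [-65.23, 245.23], [0.69, 171.88], [-170.13, 170.13]. Speed limits (degrees/s): [108.29, 108.29, 127.2, 180, 180, 180].

## Interface

Orientations are given as [roll, pitch, yaw] about the fixed x, y, z axes, in that order (R = Rz(yaw) Ry(pitch) Rx(roll)).
In Python, from cell import r, status, vision, ticket gives the robot as it stands. Calls block until the motion is done:
- r.goto(position, orientation): joint-space move of the TCP to a pose.
- r.move_straight(position, frame=None, speed=150, max_force=None): straight line of the TCP; frame=None keeps the orientation; speed is the mean speed in mm/s. With max_force (N) it stops when the force on the tool has changed by that much, and returns True; else False.
- r.move_joints(angles): joint-space move.
- r.ungrasp() and r.close(): open the fingers fully, or close them until they stop; the grip force is fixed at half the most.
- r.pause(seconds).
- r.ik(position, orientation): joint angles nearest the present ones, or None.
- status.observe(): the state.
- vision.get_image(name): name is "scene" or "side" or "wrist"; returns a dict with "image" (420x560x3 uint8, red, green, blue), "fx", "fy", "cx", "cy" (pixels), "R" (3x3) and "t" (3): a world point X has camera coordinates R X + t; the wrist camera has in their place "hand_eye" (4x4, takes a point from camera to tool coordinates, whose origin is the TCP and whose axes are the flange's). Camera axes: x right, y down, z forward; pixel columns grow to the right and rows downward; lengths in mm; the calibration is good to about 2 mm. A picture is of the moment at which its call begins: read the wrist's pose just before it. There is no depth.
A pose or a line that the arm cannot do raises r.MotionError and nothing moves.
- ticket.hand_in(): hands the job in; it is judged then, once.
The state is a dict: "clock": time; "qpos": joint angles; "joint_vel": joint speeds; "tau": joint torques, N m; "ee_pos": TCP position; "ee_rot": TCP orientation; "ft_force": force on the tool from outside, world axes, zero at the start; "torque": the same for the moment, N m; "gripper_width": finger opening in mm; "finger_force": force on a finger pad.
Only numpy, scipy, OpenCV 4.12 (cv2) and the standard library are available. Lean on these libraries where they do the work, as an engineer would, in place of code of your own. Each camera call takes 0.05 s, during which the arm holds its last target. There are 200 camera calls.

## Working session

There is one attempt and no reset: what is moved stays moved. The work goes in short steps, each a Python script; the robot and the scene stay as the last script left them, time stands still between calls to the robot, and variables do not carry over. Pictures are saved under pics/ and viewed, at most 10 in all, crops included, and the job is handed in when it is done.

```bash
mkdir -p pics; ls; python3 - <<'E'
from cell import r,status,vision
import cv2,numpy as np
s=status.observe();print(s)
for n in("scene","side","wrist"):
    d=vision.get_image(n);cv2.imwrite(f"pics/{n}0.png",d["image"][:,:,::-1])
    print(n,{k:np.round(v,3).tolist() for k,v in d.items() if k!="image"})
    np.savez(f"{n}0.npz",**d)
E
```

```text
pics
{'clock': 0.0, 'qpos': array([ 6.30935169e+01,  6.67376398e+00,  8.26343261e+01, -1.35984000e-04,
        9.07563368e+01, -2.16442281e+00]), 'joint_vel': array([ 0.02922482, -0.09355322, -0.05025874,  0.0201939 ,  0.05964632,
        0.05788573]), 'tau': array([ 1.45326605e-03, -7.21230125e+01, -6.22628260e+01,  7.81328115e-02,
        2.33015564e-02, -4.80692154e-05]), 'ee_pos': array([282.40153933, 612.83519363, 189.52482932]), 'ee_rot': array([-1.79935614e+02, -2.29735442e-03,  1.55257937e+02]), 'ft_force': array([0.698917  , 0.38806096, 1.11227884]), 'torque': array([ 0.06846781, -0.01464701,  0.01683062]), 'finger_force': 0.0, 'gripper_width': 92.73982357007627}
scene {'fx': 405.6, 'fy': 405.6, 'cx': 278.352, 'cy': 208.494, 'R': [[-0.877, 0.481, -0.011], [0.399, 0.713, -0.576], [-0.269, -0.51, -0.817]], 't': [517.72, -158.433, 1738.789]}
side {'fx': 403.897, 'fy': 403.897, 'cx': 285.397, 'cy': 214.108, 'R': [[0.68, -0.733, 0.015], [-0.363, -0.354, -0.862], [0.637, 0.581, -0.507]], 't': [-418.265, 306.913, 1041.057]}
wrist {'fx': 359.805, 'fy': 359.805, 'cx': 284.423, 'cy': 212.193, 'hand_eye': [[0.0, -0.96, -0.279, 77.544], [1.0, 0.0, 0.0, -0.095], [-0.0, -0.279, 0.96, -193.564], [0.0, 0.0, 0.0, 1.0]]}
```

View pics/scene0.png

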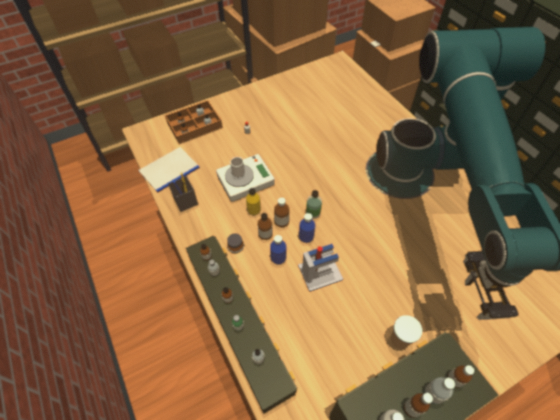

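View pics/side0.png

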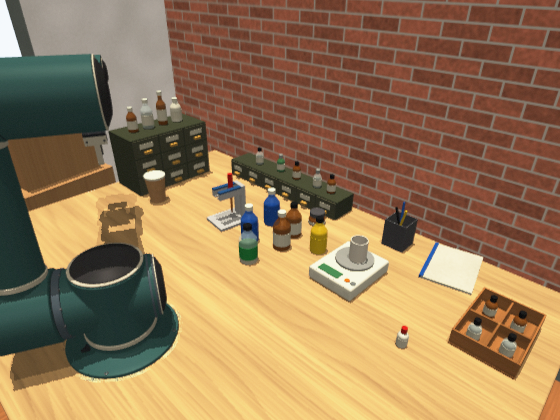

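The scene view shows the holder at about (320,268) with the red head at (320,252), and the cup on the balance at (237,165). The side view has the head at (230,180) and the cup at (359,246). I'll crop around these and triangulate.

```bash
cat > h.py <<'E'
import numpy as np,cv2
from scipy.spatial.transform import Rotation as Ro
def cam(d,ee=None):
    if "R" in d: R,t=np.array(d["R"]),np.array(d["t"])
    else:
        T=np.eye(4);T[:3,:3]=Ro.from_euler("xyz",ee[1],degrees=True).as_matrix();T[:3,3]=ee[0]
        M=np.linalg.inv(T@np.array(d["hand_eye"]));R,t=M[:3,:3],M[:3,3]
    return R,t,np.array([[d["fx"],0,d["cx"]],[0,d["fy"],d["cy"]],[0,0,1.]],float)
def ray(c,p):
    R,t,K=c;v=R.T@np.linalg.solve(K,[p[0],p[1],1.]);return -R.T@t,v/np.linalg.norm(v)
def onz(c,p,z):
    o,v=ray(c,p);return o+v*(z-o[2])/v[2]
def tri(*cp):
    A=np.zeros((3,3));b=np.zeros(3);L=[ray(c,p) for c,p in cp]
    for o,v in L: P=np.eye(3)-np.outer(v,v);A+=P;b+=P@o
    X=np.linalg.solve(A,b);return X,[round(float(np.linalg.norm((np.eye(3)-np.outer(v,v))@(X-o))),1) for o,v in L]
def proj(c,X):
    R,t,K=c;p=K@(R@np.asarray(X,float)+t);return p[:2]/p[2]
def mask(d,lo,hi,box=None):
    h=cv2.cvtColor(d["image"],cv2.COLOR_RGB2HSV);m=cv2.inRange(h,np.array(lo),np.array(hi))
    if box: k=np.zeros_like(m);x0,y0,x1,y1=box;k[y0:y1,x0:x1]=255;m&=k
    return m
def blobs(m,mn=8):
    n,l,s,c=cv2.connectedComponentsWithStats(m);return [(np.round(c[i],1).tolist(),s[i].tolist()) for i in range(1,n) if s[i][4]>=mn]
E
python3 - <<'E'
from h import *
S=dict(np.load("scene0.npz"));D=dict(np.load("side0.npz"))
cs,cd=cam(S),cam(D)
P=[]
for d,b in((S,(300,235,350,290)),(D,(205,165,255,235))):
    m=mask(d,(0,150,80),(8,255,255),b)|mask(d,(172,150,80),(180,255,255),b);B=blobs(m,4);print("red",B)
    P.append(max(B,key=lambda b:b[1][4])[0]); print("blue",blobs(mask(d,(95,80,50),(125,255,255),b),4))
print(tri((cs,P[0]),(cd,P[1])))
print("cup",tri((cs,(237,163)),(cd,(359,241))))
a=cv2.resize(S["image"][230:295,290:360],None,fx=5.6,fy=5.6,interpolation=cv2.INTER_CUBIC)
b=cv2.resize(D["image"][165:235,200:260],(390,364),interpolation=cv2.INTER_CUBIC)
cv2.imwrite("pics/crop.png",np.hstack([a[:364],b])[:,:,::-1])
E
```

```text
red [([318.8, 251.6], [316, 247, 6, 11, 40])]
blue [([327.4, 247.4], [324, 246, 8, 4, 20]), ([312.5, 252.3], [310, 251, 6, 4, 15]), ([324.5, 259.5], [314, 255, 23, 10, 70])]
red [([229.6, 180.0], [227, 173, 6, 15, 64])]
blue [([233.2, 183.0], [233, 182, 2, 3, 4]), ([219.9, 186.8], [212, 184, 16, 6, 40]), ([228.7, 189.6], [218, 186, 23, 9, 74]), ([247.9, 220.4], [241, 211, 14, 24, 203])]
(array([567.23232141, 235.25235397, 163.38972593]), [1.1, 1.1])
cup (array([ 622.81658519, -287.57740986,  117.79398736]), [2.9, 2.9])
```

View pics/crop.png

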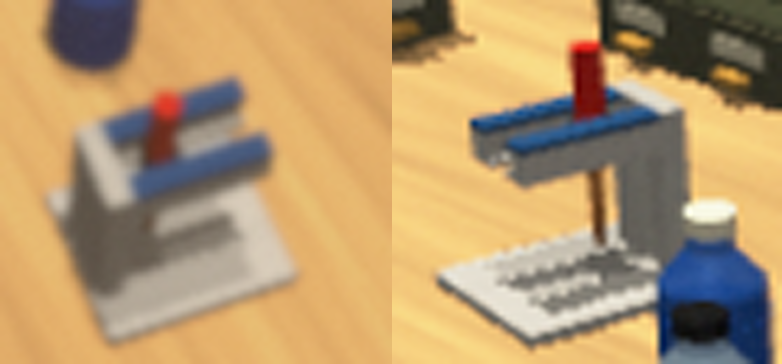

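The slot is closed at the post (scene-left, side-right), and its open end faces scene-right, towards the robot. The triangulated head is at (567,235,163), which fits the expected 165. Next I'll take closer wrist views of the holder from two places.

```bash
python3 - <<'E'
from h import *
from cell import r,status,vision
S=dict(np.load("scene0.npz"));cs=cam(S)
q=lambda x,y:(290+x/5.6,230+y/5.6)
for a,b in(((105,128),(240,85)),((135,187),(270,145))):
    A,B=onz(cs,q(*a),140),onz(cs,q(*b),140);print(A.round(),B.round(),np.degrees(np.arctan2(*(A-B)[1::-1])))
A,B=onz(cs,q(105,128),140),onz(cs,q(240,85),140);phi=np.degrees(np.arctan2(*(A-B)[1::-1]))
for y in (phi-90,phi+90):
    y=(y+180)%360-180; print(y,r.ik([567,235,300],[180,0,y]))
y=min([(phi-90+180)%360-180,(phi+90+180)%360-180],key=lambda y:9e9 if r.ik([567,235,300],[180,0,y]) is None else np.ptp(np.abs(r.ik([567,235,300],[180,0,y])-status.observe()["qpos"])))
print("yaw",y)
ims=[]
for i,p in enumerate(([567,235,330],[507,215,330])):
    if i==0:
        s=status.observe();r.move_straight([282,613,330])
        r.goto(p,[180,0,y])
    else: r.move_straight(p)
    r.pause(.3)
    s=status.observe();d=vision.get_image("wrist");np.savez(f"w{i}.npz",ee=np.array([s["ee_pos"],s["ee_rot"]]),**d);print(s["clock"],s["ee_pos"],s["ee_rot"],s["qpos"].round());ims.append(d["image"])
cv2.imwrite("pics/w01.png",cv2.resize(np.vstack(ims),(560,600) if 0 else (560,840))[:,:,::-1]) if 0 else cv2.imwrite("pics/w0.png",ims[0][:,:,::-1])
E
```

```text
[590. 213. 140.] [503. 228. 140.] -9.442008769685057
[595. 256. 140.] [510. 271. 140.] -10.178988886377303
-99.44200876968506 [  20.13102908   -1.43034015   80.87563443    0.          100.55470571
 -150.42696215]
80.55799123031494 [ 2.01310291e+01 -1.43034015e+00  8.08756344e+01 -2.54444375e-14
  1.00554706e+02  2.95730378e+01]
yaw 80.55799123031494
3.2583 [566.88070132 235.44547494 329.95862381] [-1.79997813e+02 -2.15060336e-03  8.06035919e+01] [ 20.  -1.  78.   0. 103.  30.]
4.1833 [507.40284671 215.13248926 329.58077667] [-1.79960558e+02  2.10486932e-02  8.05555446e+01] [ 20.  -9.  85.   0. 104.  30.]
```

View pics/w0.png

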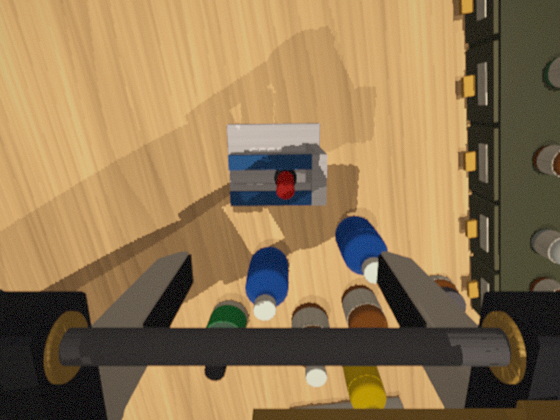

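The wrist view shows the slot running along image x with its open (left) end at (229,175). The lips are at rows 162 and 198, the post is at (320,180), and the red head is at (286,184). The exit path on the left is clear, and the nearest blue bottles are at (265,280) and (362,245).

```bash
python3 - <<'E'
from h import *
W=[dict(np.load(f"w{i}.npz")) for i in(0,1)];C=[cam(w,w["ee"]) for w in W]
RED=[];L=[]
for w,c in zip(W,C):
    u=proj(c,[567,235,165]).astype(int);b=(max(u[0]-90,0),max(u[1]-60,0),u[0]+90,min(u[1]+45,419))
    m=mask(w,(0,150,60),(8,255,255),b)|mask(w,(172,150,60),(180,255,255),b);print(u,"red",blobs(m))
    v=mask(w,(0,150,140),(8,255,255),b)|mask(w,(172,150,140),(180,255,255),b);print("bright",blobs(v))
    RED.append(max(blobs(m),key=lambda b:b[1][4])[0])
    m=mask(w,(100,100,40),(125,255,255),b)
    n,l,s,_=cv2.connectedComponentsWithStats(m)
    for i in range(1,n):
        if s[i][4]>100:
            q=cv2.boxPoints(cv2.minAreaRect(np.argwhere(l==i)[:,::-1].astype(np.float32)));q=q[np.argsort(q[:,0])]
            a,e=q[:2].mean(0),q[2:].mean(0);A,E=onz(c,a,140),onz(c,e,140)
            print("lip",s[i],q.round().tolist(),A.round(1),E.round(1),np.degrees(np.arctan2(*(E-A)[1::-1])).round(2));
            L.append((a,e))
print("head",tri((C[0],RED[0]),(C[1],RED[1])))
S,D=dict(np.load("scene0.npz")),dict(np.load("side0.npz"))
print("head4",tri((C[0],RED[0]),(C[1],RED[1]),(cam(S),(318.8,251.6)),(cam(D),(229.6,180))))
if len(L)==4:
    for i in(0,1): 
        for k in(0,1): print("lip tri",tri((C[0],L[i][k]),(C[1],L[i+2][k])))
E
```

```text
[284 187] red [([285.0, 185.0], [276, 171, 19, 29, 427])]
bright [([283.3, 189.2], [277, 184, 16, 13, 124])]
lip [ 229  155   83   16 1185] [[229.0, 170.0], [229.0, 155.0], [311.0, 155.0], [311.0, 170.0]] [512.1 266.3 140. ] [598.4 252.1 140. ] -9.38
lip [231 191  80  14 919] [[231.0, 191.0], [231.0, 204.0], [310.0, 191.0], [310.0, 204.0]] [506.3 228.3 140. ] [591.8 214.2 140. ] -9.38
lip [336 217  38  15 433] [[336.0, 217.0], [336.0, 231.0], [373.0, 217.0], [373.0, 231.0]] [616.2 179.2 140. ] [657.1 172.5 140. ] -9.38
[340 158] red [([340.9, 155.5], [328, 143, 26, 26, 445])]
bright [([344.5, 158.6], [336, 150, 18, 19, 272])]
lip [ 281  126   84   17 1243] [[281.0, 126.0], [281.0, 142.0], [364.0, 126.0], [364.0, 142.0]] [512.2 266.3 140. ] [597.6 252.1 140. ] -9.42
lip [ 281  164   82   15 1044] [[281.0, 164.0], [281.0, 178.0], [362.0, 164.0], [362.0, 178.0]] [505.7 228.  140. ] [591.4 213.7 140. ] -9.42
head (array([567.82286734, 237.58209416, 164.69658316]), [0.0, 0.0])
head4 (array([567.79206848, 236.554225  , 163.22276478]), [0.7, 0.9, 1.5, 1.6])
```

The checks agree. Both views put the lips at z=140, the slot angle is −9.4°, and the head lies on the slot axis at holder x≈+14, inside the −15 to +25 range. I'll grasp across the slot's length, lift 2 mm within the play, and slide out.

```bash
python3 - <<'E'
from h import *
from cell import r,status,vision
def st(n): s=status.observe();print(n,round(s["clock"],1),s["ee_pos"].round(1),s["ft_force"].round(1),round(s["gripper_width"],1),round(float(s["finger_force"]),1))
P=np.array([567.8,237.4,151.]);a=np.radians(-9.4);u=np.array([np.cos(a),np.sin(a),0])
r.goto(P+[0,0,100],[180,0,80.6])
print(r.move_straight(P,speed=60,max_force=15));st("down")
r.close();r.pause(.3);st("closed")
s=status.observe()
if s["gripper_width"]>14:
    r.move_straight(P+[0,0,2],speed=20,max_force=15);st("lift2")
    print(r.move_straight(P+[0,0,2]-u*90,speed=40,max_force=20));st("slid")
d=vision.get_image("side");e=vision.get_image("scene")
cv2.imwrite("pics/slid.png",np.hstack([cv2.resize(d["image"][150:250,170:270],(400,400)),cv2.resize(e["image"][215:295,280:360],(400,400))])[:,:,::-1])
E
```

```text
False
down 6.5 [567.9 237.4 151.4] [-0.3 -0.4  0.3] 93.4 0.0
closed 8.0 [567.8 237.4 151. ] [-0.6 -0.1  0.5] 16.9 30.0
lift2 8.3 [567.9 237.5 153.2] [-0.4  0.1 -0.7] 16.7 30.0
False
slid 10.7 [479.1 252.1 153. ] [0.5 0.2 0.3] 16.9 30.0
```

View pics/slid.png

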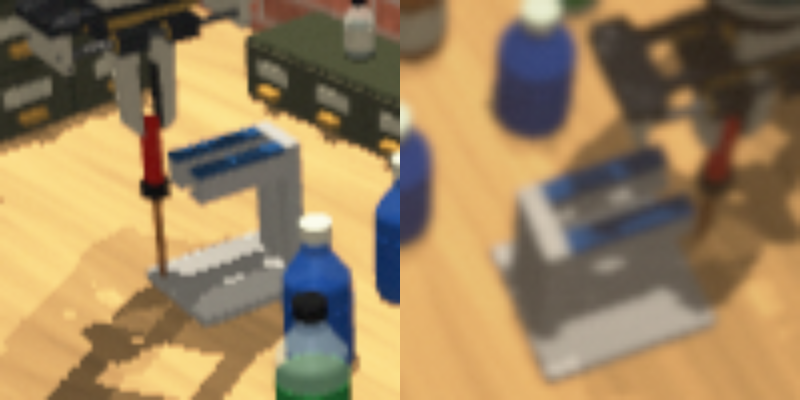

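The pipette is clear of the slot and hangs below the fingers (collar at (155,188) in the left crop). Next I'll lift it, carry it high, and view the cup with the wrist camera from two places.

```bash
python3 - <<'E'
from h import *
from cell import r,status,vision
def st(n): s=status.observe();print(n,round(s["clock"],1),s["ee_pos"].round(1),s["ft_force"].round(1),round(s["gripper_width"],1),round(float(s["finger_force"]),1))
p=status.observe()["ee_pos"];r.move_straight([p[0],p[1],330],speed=100);st("up")
r.move_straight([500,-240,330],[180,0,0],speed=150);st("view")
for i,q in((2,None),(3,[540,-290,330])):
    if q: r.move_straight(q,speed=100)
    r.pause(.4);s=status.observe();d=vision.get_image("wrist");np.savez(f"w{i}.npz",ee=np.array([s["ee_pos"],s["ee_rot"]]),**d)
    if i==2: cv2.imwrite("pics/w2.png",d["image"][:,:,::-1])
for n in("scene","side"):
    d=vision.get_image(n);np.savez(f"{n}1.npz",**d)
a=np.load("scene1.npz");b=np.load("side1.npz")
f=lambda d:(lambda u:cv2.resize(d["image"][max(u[1]-45,0):u[1]+45,u[0]-40:u[0]+40],(400,450),interpolation=cv2.INTER_CUBIC))(proj(cam(dict(d)),[540,-290,270]).astype(int))
cv2.imwrite("pics/sv.png",np.hstack([f(a),f(b)])[:,:,::-1]);st("end")
E
```

```text
up 12.7 [479.  252.  329.5] [ 0.2 -0.1 -0.2] 17.2 30.0
view 16.1 [ 500.  -239.8  330.1] [-0.3 -0.3 -0.4] 17.1 30.0
end 17.9 [ 540.  -289.9  330.1] [ 0.5  0.3 -1.2] 17.4 30.0
```

View pics/w2.png

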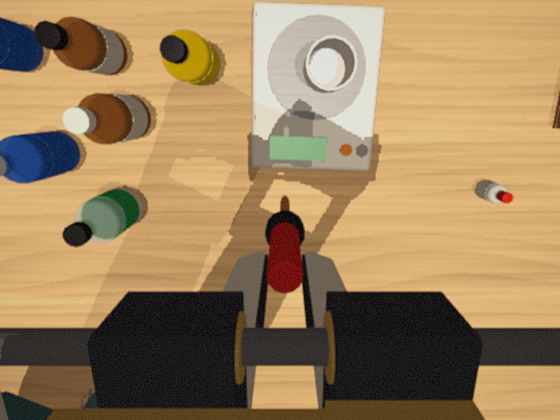

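View pics/sv.png

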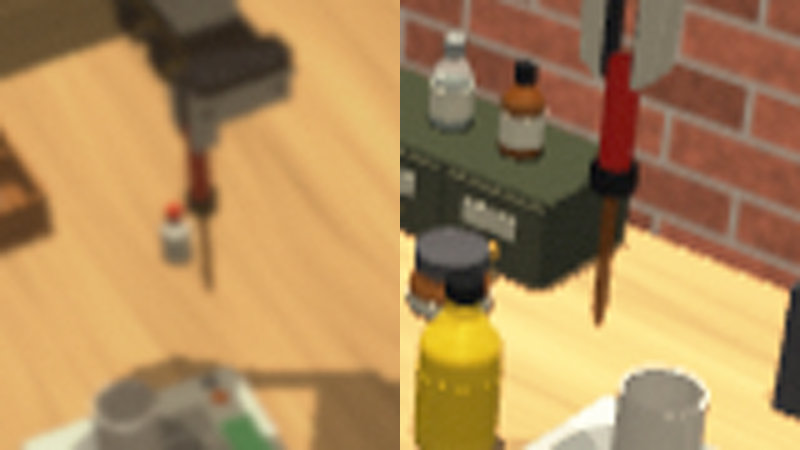

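The wrist view shows the cup mouth at about (330,63) and the pipette with its collar at (285,228) and tip at (285,198). In the fixed views the tip is at (211,288) and (598,325) of the crop. I'll measure both.

```bash
python3 - <<'E'
from h import *
S,D=dict(np.load("scene1.npz")),dict(np.load("side1.npz"));cs,cd=cam(S),cam(D)
W={i:dict(np.load(f"w{i}.npz")) for i in(2,3)};C={i:cam(W[i],W[i]["ee"]) for i in W}
us=proj(cs,[540,-290,270]).astype(int);ud=proj(cd,[540,-290,270]).astype(int)
oS=np.array([us[0]-40,max(us[1]-45,0)]);oD=np.array([ud[0]-40,max(ud[1]-45,0)])
sc=lambda d,u:450/(u[1]+45-max(u[1]-45,0))
f=lambda x,y,o,u:(o[0]+x/5-.4,o[1]+y/sc(0,u)-.4)
print("tip",tri((cs,f(211,288,oS,us)),(cd,f(198,325,oD,ud))),"collar",tri((cs,f(202,205,oS,us)),(cd,f(212,178,oD,ud))))
ee=W[3]["ee"][0];print("nominal tip",ee-[0,0,121],proj(cs,ee-[0,0,121])-f(211,288,oS,us),proj(cd,ee-[0,0,121])-f(198,325,oD,ud))
print("nominal tip in w2",proj(C[2],W[2]["ee"][0]-[0,0,121]),"collar",proj(C[2],W[2]["ee"][0]-[0,0,29]))
tiles=[]
for i in W:
    u=proj(C[i],[622,-287,125]);x,y=u.astype(int);h=40;x0,y0=x-h,max(y-h,0)
    g=W[i]["image"][y0:y+h,x0:x+h];g4=cv2.resize(g,None,fx=4,fy=4,interpolation=cv2.INTER_CUBIC)
    gr=cv2.cvtColor(g4,cv2.COLOR_RGB2GRAY)
    c=cv2.HoughCircles(gr,cv2.HOUGH_GRADIENT,1.5,10,param1=120,param2=30,minRadius=75,maxRadius=120)
    print(i,u,(x0,y0))
    for k in (c[0][:5] if c is not None else []):
        q=((k[0]+.5)/4-.5+x0,(k[1]+.5)/4-.5+y0);X=onz(C[i],q,125)
        dep=(C[i][0]@X+C[i][1])[2];print(" circ",np.round(q,1),"r_mm",round(k[2]/4*dep/C[i][2][0,0],1),X.round(1)); 
        if k is c[0][0]: cv2.circle(g4,(int(k[0]),int(k[1])),int(k[2]),(255,0,0),1)
    if c is not None: k=c[0][0];cv2.circle(g4,(int(k[0]),int(k[1])),int(k[2]),(255,0,0),1)
    tiles.append(cv2.resize(g4,(390,390)))
cv2.imwrite("pics/cup.png",np.hstack(tiles)[:,:,::-1])
E
```

```text
tip (array([ 537.96820801, -292.22648836,  209.57891684]), [1.8, 1.8]) collar (array([ 540.69036092, -289.42306022,  298.7468126 ]), [1.8, 1.8])
nominal tip [ 539.92027777 -289.86549326  209.17657419] [-0.59702645  0.43477993] [-0.93701072 -0.26917329]
nominal tip in w2 [284.37482188 197.53644921] collar [284.35346614 231.11153397]
2 [330.08438899  62.91041568] (np.int64(290), np.int64(22))
 circ [328.8  61.9] r_mm 26.1 [ 622.9 -285.7  125. ]
 circ [325.1  66.8] r_mm 19.8 [ 618.3 -281.9  125. ]
 circ [331.4  64.6] r_mm 26.7 [ 620.4 -288.5  125. ]
 circ [326.6  60.8] r_mm 28.3 [ 624.  -283.3  125. ]
 circ [322.4  68.7] r_mm 22.8 [ 616.4 -279.3  125. ]
3 [281.69423955 103.44690216] (np.int64(241), np.int64(63))
 circ [283.2 102.2] r_mm 23.7 [ 623.3 -288.6  125. ]
 circ [285.4 103.3] r_mm 26.0 [ 622.1 -291.   125. ]
 circ [282.1  99.9] r_mm 21.2 [ 625.6 -287.4  125. ]
 circ [281.7 104.8] r_mm 23.1 [ 620.6 -287.   125. ]
 circ [288.4 104.8] r_mm 21.3 [ 620.6 -294.2  125. ]
```

View pics/cup.png

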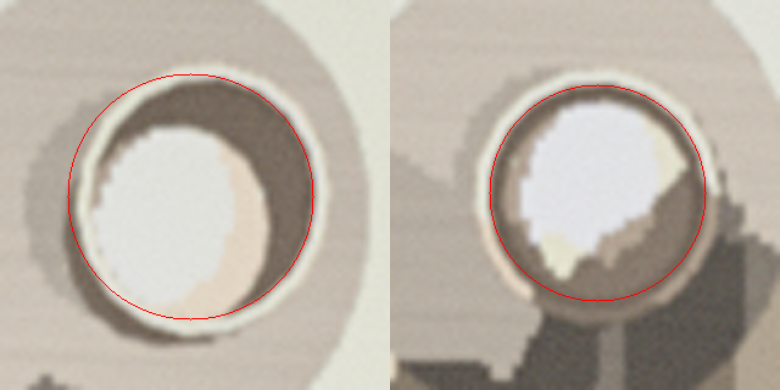

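The rim's outer ellipse centre is (203,200) in the left tile. The right tile's inner rim is centred on the red circle, at (598,192). I'll triangulate those and detect the tip by colour in the wrist views.

```bash
python3 - <<'E'
from h import *
W={i:dict(np.load(f"w{i}.npz")) for i in(2,3)};C={i:cam(W[i],W[i]["ee"]) for i in W}
S,D=dict(np.load("scene0.npz")),dict(np.load("side0.npz"))
print("cup",tri((C[2],(331.1,62.5)),(C[3],(283,101.8))),onz(C[2],(331.1,62.5),125),onz(C[3],(283,101.8),125))
for i in W:
    im=W[i]["image"];print(i,"nominal",proj(C[i],W[i]["ee"][0]-[0,0,121]).round(1))
    h=cv2.cvtColor(im,cv2.COLOR_RGB2HSV)
    for y in range(190,216,2): print(y,[tuple(h[y,x].tolist()) for x in range(278,293,2)] if 0 else " ".join("%3d"%cv2.cvtColor(im,cv2.COLOR_RGB2GRAY)[y,x] for x in range(270,300)))
E
```

```text
cup (array([ 623.47151456, -288.60428376,  118.23565944]), [0.4, 0.4]) [ 622.39304089 -288.03138241  125.        ] [ 623.67132425 -288.38636822  125.        ]
2 nominal [284.4 197.5]
190 193 192 190 189 191 189 191 193 193 194 194 194 194 195 196 193 196 194 196 196 195 198 196 197 196 197 197 196 194 195
192 196 195 194 193 195 191 193 195 196 196 195 196 197 195 198 197 198 195 195 196 194 197 195 196 196 201 200 199 200 199
194 194 190 192 191 192 192 190 191 189 192 191 189 191 189 183 185 188 192 189 190 194 192 188 192 188 193 191 190 189 191
196 182 182 185 184 182 184 182 183 182 182 185 178 153 111  84  90 114 158 183 185 183 183 184 182 182 183 183 183 183 184
198 189 191 188 190 190 190 189 190 190 190 183 141  83  60  58  58  62  91 150 186 194 191 189 189 190 190 190 190 189 190
200 195 194 194 194 195 194 195 194 195 191 164  95  61  65  66  64  63  63  95 160 193 194 197 191 193 193 192 193 192 192
202 189 191 191 192 189 191 192 192 193 183 128  65  55  64  66  61  60  61  78 139 186 191 191 190 189 189 188 189 191 189
204 190 190 190 188 188 189 189 192 193 185 129  
[... 1630 characters left out ...]
 126  70  58  65  54  63  63  56  67 133 180 182 185 183 185 183 182 185 182 181
206 187 187 186 186 186 185 186 187 188 183 125  70  59  57  59  60  56  58  71 124 181 190 184 186 184 187 182 185 187 186
208 188 183 186 187 185 186 188 185 189 180 113  65  59  60  66  66  65  56  62 124 184 189 185 187 183 182 181 185 185 184
210 174 187 188 188 190 188 191 185 181 165  97  31  29  30  40  41  50  40  55 107 163 169 177 185 188 188 184 186 185 186
212 131 151 177 180 177 171 133  95  70  50  20  12  26  15  21  23  10  14  24   3  25  41  86 139 174 189 195 196 195 195
214 129 119  94  51  21  16   4  19   8   0  16   5  25   4  15  24  16  12  25  21  12   7  16   2  44  91 143 175 189 195
```

The tip is within about 1 mm of nominal and the pipette is upright. The cup axis is at (623,−288.3) and the rim is consistent with 125, given about 7 mm per pixel of height noise. I'll hover with the tip about 30 mm above the rim and check in the fixed cameras.

```bash
python3 - <<'E'
from h import *
from cell import r,status,vision
r.move_straight([623,-288.3,330],speed=80);r.move_straight([623,-288.3,276],speed=50);r.pause(.5)
s=status.observe();print(s["clock"],s["ee_pos"],s["gripper_width"],s["finger_force"])
T=[]
for n in("scene","side","wrist"):
    d=vision.get_image(n);np.savez(f"{n}2.npz",ee=np.array([s["ee_pos"],s["ee_rot"]]),**d);c=cam(d,[s["ee_pos"],s["ee_rot"]])
    u=proj(c,[623,-288.3,140]);o=u.astype(int)-[20,26];t=s["ee_pos"]-[0,0,121]
    o=np.maximum(o,0);T.append(cv2.resize(d["image"][o[1]:o[1]+52,o[0]:o[0]+40],(400 if n!="wrist" else 400,520),interpolation=cv2.INTER_CUBIC))
    print(n,o,"tip",proj(c,t).round(1),"rim pts",[((proj(c,[623+dx,-288.3+dy,125])-o)*10).round().tolist() for dx,dy in((0,0),(27,0),(-27,0),(0,27),(0,-27))],"tip crop",((proj(c,t)-o)*10).round())
cv2.imwrite("pics/hov.png",np.hstack(T[:2])[:,:,::-1])
E
```

```text
20.8333 [ 623.01568023 -288.29408753  276.01006914] 16.978476105169985 30.000048279762268
scene [215 132] tip [235.3 156.2] rim pts [[211.0, 294.0], [149.0, 319.0], [272.0, 269.0], [240.0, 339.0], [182.0, 250.0]] tip crop [203. 242.]
side [339 209] tip [359.7 230.9] rim pts [[196.0, 304.0], [246.0, 268.0], [144.0, 341.0], [121.0, 269.0], [272.0, 339.0]] tip crop [207. 219.]
wrist [264 167] tip [284.4 197.5] rim pts [[204.0, 232.0], [204.0, -43.0], [204.0, 496.0], [-72.0, 232.0], [480.0, 233.0]] tip crop [204. 305.]
```

View pics/hov.png

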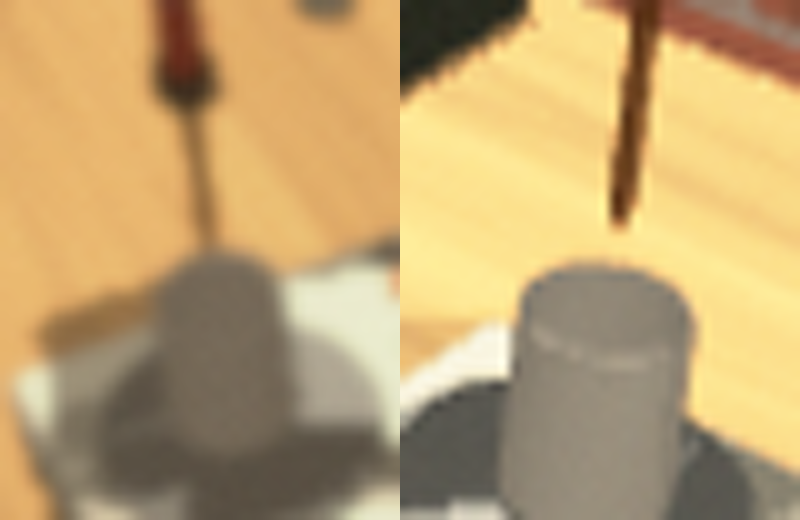

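In the hover view the rim centre is at (606,313) in the right crop and (221,298) in the left, and the tip is at (620,225) and (208,245). These agree with prediction to about 1–2 mm in position and height. I'll correct by (−1,+0.7), then go down to about 10 mm above the rim.

```bash
python3 - <<'E'
from h import *
from cell import r,status,vision,ticket
print(r.move_straight([622,-287.6,257],speed=20,max_force=8));r.pause(1)
s=status.observe();print(s["clock"],s["ee_pos"],s["gripper_width"],s["finger_force"],s["ft_force"],np.abs(s["joint_vel"]).max())
d=vision.get_image("side");c=cam(d);o=np.array([339,209])
print("pred tip",((proj(c,s["ee_pos"]-[0,0,121])-o)*10+5).round())
cv2.imwrite("pics/fin.png",cv2.resize(d["image"][o[1]:o[1]+52,o[0]:o[0]+40],(400,520),interpolation=cv2.INTER_CUBIC)[:,:,::-1])
E
```

```text
False
23.0833 [ 621.99405167 -287.60673216  257.00745645] 16.69968431757544 29.99992311000824 [-0.53202934  0.33537683  0.02014576] 0.09653315546033253
pred tip [201. 278.]
```

View pics/fin.png

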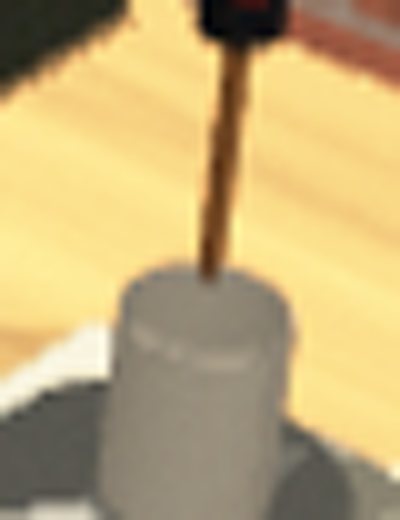

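The tip at (209,280) is centred over the rim ellipse at (206,313), about 1 cm up and undisturbed. I'll hand it in.

```bash
python3 -c "
from cell import ticket
print(ticket.hand_in())"
```

```text
the job is handed in; nothing more can be done
None
```

I handed the job in at about 23 s of the 54 s allowed, with the gripper holding the pipette upright and still, its tip measured about 1 cm above the cup's rim and within about 2 mm of centre. The hand-in gave no verdict.

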